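# Raise the trackside camera mast to its second stop and hold it

### The job

Get the trackside camera up to full height. Pull the mast up by its top knob until it catches at its first stop, then squeeze the release button that has come clear of the guard cup, draw the mast on up to its second stop and keep holding it there so that I can tighten the clamp ring: the program finishes while the gripper is still holding the mast fully up. Don't touch the camera, and don't disturb the car, cone, flag and screwdriver around the stand.

Things in the scene. Friction and masses are not known exactly. Their poses are not given: they have to be found in the camera images.
- camera_stand: telescopic camera stand, fixed to the table: round dark foot (diameter 124 mm, 22 mm high), upright aluminium tube (diameter 32 mm), black knurled clamp ring, guard cup on top. Origin: centre of the foot's underside; the mast axis is the z axis (up). x axis: from the mast towards the camera on its side arm; y axis: towards the side that carries the release button
- cup_rim (a point): on the mast axis, level with the rim of the fixed round aluminium guard cup, 140 mm above the table (cup outside diameter 57 mm, inside 51 mm, 40 mm deep, open at the top). With the mast down, the grip block and its release button are hidden inside the cup and only the knob stands out of it
- mast (a joint): how far the mast is drawn up, m: 0 = down (start), 0.040 to 0.045 = caught at the first stop by a sprung pin that snaps into a hole in the tube and holds both ways until the button is squeezed, 0.082 = second stop, the firm end of travel, where no pin catches. Weight (0.2 kg) and a return spring pull it down with 4 to 6 N in all, so it sinks when neither caught nor held
- release_button (a joint): how far the sprung release button stands out, m: 0.0045 = popped out, mast caught at the first stop; 0 = in, either squeezed by about 6 N (mast free to slide at 0.002 or less) or kept in by the tube everywhere else but at the first stop
- pull_knob (a point): middle of the grooved round aluminium pull knob at the mast's top (diameter 28 mm, 25 mm high, top 12 mm above this point). With the mast down it is 162 mm above the table, 22 mm above the cup rim. Axes as camera_stand. It rises with the mast. Fingers have room on its y sides; the camera arm leaves on the +x side just below it
- button_face (a point): middle of the outer face of the steel release button (14 mm wide, 12 mm high), 34 mm below pull_knob, in the +y face of the black grip block (26 mm in x, 30 mm in y, centred on the mast axis, 15 to 46 mm below pull_knob). 35 mm across block and button when out, 30.5 mm when in: pinch along y, one finger on the button, one on the plain -y face. At the first stop 30 mm above the cup rim
- camera_point (a point): centre of the small grey camera on the mast's side arm, 68 mm from the mast axis along +x and 16 mm below pull_knob (24 x 44 x 32 mm, lens towards +x); not to be touched
- race_camera (a joint): tilt of the camera on the stiff friction pivot by which the side arm carries it, rad: 0 = level (start), positive = lens down. Its aim has been set; knocking it would change this
- car_red: red model race car 55 x 106 x 43 mm standing before the camera; origin under its centre; leave it alone
- cone_2: orange traffic cone 26 x 26 x 30 mm beside the stand; origin under its centre; leave it alone
- flag_0: marshal flag on a 24 mm round foot, 68 mm high, beside the stand; leave it alone
- screwdriver_red: screwdriver 171 mm long, 25 mm high, lying near the stand on the robot's side; origin under its middle; leave it alone
Things that resemble listed ones, but are neither listed nor needed, are in the scene too. Of the things that look like the camera_stand, the largest one is meant.

How it is judged:
By the outcome, as a careful person would: the job done as asked, in the order asked, and still so for the second after the job is handed in, while the arm keeps its last pose, push and grip.
It also fails if it takes over 35 s, if anything falls off the work surface, if the arm or the gripper's body presses on something with over 40 N, if the wrist force passes 120 N, or if a joint passes its speed limit or range.

### The arm

A 6-joint arm with a two-finger parallel gripper is mounted at the origin on a cart in front of the work surface, level with it; the furniture and walls round the work are solid. World frame = base frame: x ahead of the robot, y to its left, z up, the work surface at z = 0. Lengths are in m, angles in rad, forces in N, time in s.
With the tool pointing down it reaches from about 0.225 to 0.875 m from the base axis. Payload 3.4 kg.
Tool frame: the origin (TCP) lies at the very end of the fingers, on their centre line; the grasp point (between the pads) lies behind it (manip.grasp_offset is the z of the grasp point in the tool frame, in m); z points along the fingers, y is the line along which they close (so a half turn about z gives the same grasp; the last joint's range is limited). The gripper opens to 85 mm and grips with 20 to 120 N. Pads are 22 mm wide; open, the fingers measure 114 mm over their backs; the gripper's body (76 mm by 85 mm) begins 54 mm behind the grasp point. The pads swing forward as they close: fully open they stand 13 mm farther back than shut.
Start: joints at [1.17, 0.276, 1.505, -0, 1.361, -0.121], TCP at [0.159, 0.553, 0.231] pointing down, gripper open.
Joint ranges: [-2.89, 2.89], [-0.75, 2.08], [0.22, 2.7], [-1.18, 4.32], [0.11, 2.71], [-2.7, 2.7]. Speed limits (rad/s): [2.57, 2.57, 3.14, 3.14, 3.14, 3.14].

### API

Orientations are given as a unit quaternion [w, x, y, z].
In Python, from rig import manip gives the robot as it stands.
- The arm moves only by the shell command python3 -m pendant 'ROWS' [FORCE]. ROWS is JSON, a list of rows, each an object of numbers: "dx", "dy", "dz": the shift along the tool's x, y, z in m; "rx", "ry", "rz": the turn, a rotation vector about the tool's x, y, z in degrees; "hand": the finger opening in m, from 0 to 0.0854. In form: [{"dx": .., "dy": .., "dz": .., "rx": .., "ry": .., "rz": .., "hand": ..}, ...]. A call has 1 to 12 rows; each row shifts and turns the commanded pose from where the row before left it, along the tool's axes as they then stand; what a row does not reach is not made up. A row lasts 1/12 s, in which the tool goes at most 41.7 mm and 7.16 degrees, less where a joint would pass 70% of its speed; a pose out of reach is approached as far as the arm can. A call is refused whole if a number of a shift passes 0.0417 or a number of a turn 7.16, either way. A call with a gripper value outside its range is refused whole. The fingers move at their own pace and stop on an object; FORCE is the grip in N (left out, the last holds). Time passes only in rows, so rows that do not move let the fingers close. It gives the time, the measured TCP pose, the force, the opening and the grip force at its end, in the units of the state.
- manip.get_state(): the state, without advancing time (a new reading comes with each control period).
- manip.get_image(name): name is "side" or "top" or "wrist"; returns a dict with "frame" (480x640x3 uint8, red, green, blue), "fx", "fy", "cx", "cy" (pixels), "distortion" ([k1, k2, p1, p2, k3] as OpenCV has them; the pictures are not rectified), "position" and "attitude" of the camera in the world; the wrist camera has in their place "mount" (4x4, takes a point from camera to tool coordinates, whose origin is the TCP and whose axes are the flange's). Camera axes: x right, y up, looking along -z (the intrinsics and any distortion apply to the point x, -y, -z); pixel columns grow to the right and rows downward; lengths in m; the calibration is good to about 2 mm. A picture is of the moment at which its call begins: read the wrist's pose just before it. There is no depth.
- manip.sign_off(): hands the job in; it is judged then, once.
The state is a dict: "clock": time; "qpos": joint angles; "qd": joint speeds; "effort": joint torques, N m; "position": TCP position; "ee_rot": TCP orientation; "contact_force": force on the tool from outside, world axes, zero at the start; "moment": the same for the moment, N m; "width": finger opening in m; "gripper_force": force on a finger pad.
Only numpy, scipy, OpenCV 4.12 (cv2) and the standard library are available. Lean on these libraries where they do the work, as an engineer would, in place of code of your own. Each camera call takes 0.05 s, during which the arm holds its last target. There are 200 camera calls.

## Working session

There is one attempt and no reset: what is moved stays moved. The work goes in short steps, Python scripts to look and compute and a shell command to move; the robot and the scene stay as the last step left them, time stands still between calls to the robot, and variables do not carry over. Pictures are saved under pics/ and viewed, at most 10 in all, crops included, and the job is handed in when it is done.

```bash
mkdir -p pics; cat > h.py <<'E'
import numpy as np, cv2
from rig import manip
from scipy.spatial.transform import Rotation as R
def rot(q): q=np.array(q,float); return R.from_quat(np.r_[q[1:],q[0]]).as_matrix() if q.shape==(4,) else q
def get(n):
    s=manip.get_state(); i=manip.get_image(n)
    if n=="wrist":
        T=np.eye(4); T[:3,:3]=rot(s["ee_rot"]); T[:3,3]=s["position"]; M=T@np.array(i["mount"])
        i["P"]=M[:3,3]; i["R"]=M[:3,:3]
    else: i["P"]=np.array(i["position"]); i["R"]=rot(i["attitude"])
    i["K"]=np.array([[i["fx"],0,i["cx"]],[0,i["fy"],i["cy"]],[0,0,1.]]); i["D"]=np.array(i["distortion"],float)
    return i
def ray(i,u,v):
    x,y=cv2.undistortPoints(np.array([[[u,v]]],float),i["K"],i["D"])[0,0]
    d=i["R"]@np.array([x,-y,-1]); return i["P"],d/np.linalg.norm(d)
def onz(i,u,v,z):
    p,d=ray(i,u,v); return p+d*(z-p[2])/d[2]
def cross(rs):
    A=sum(np.eye(3)-np.outer(d,d) for p,d in rs); b=sum((np.eye(3)-np.outer(d,d))@p for p,d in rs)
    X=np.linalg.solve(A,b); return X,[np.linalg.norm(np.cross(X-p,d)) for p,d in rs]
def proj(i,X):
    c=i["R"].T@(np.array(X)-i["P"]); c=np.array([c[0],-c[1],-c[2]])
    return cv2.projectPoints(c[None],np.zeros(3),np.zeros(3),i["K"],i["D"])[0][0,0]
def save(i,f): cv2.imwrite(f,i["frame"][:,:,::-1])
E
python3 - <<'E'
from h import *
for n in("side","top","wrist"):
    i=get(n); save(i,f"pics/{n}0.png"); print(n,i["P"].round(3),i["R"].round(2).tolist(),i["fx"],i["D"])
print(manip.grasp_offset,manip.get_state())
E
```

```text
side [0.48  0.634 0.638] [[-1.0, -0.01, 0.0], [0.01, -0.62, 0.78], [-0.01, 0.78, 0.62]] 536.5058020696662 [0.00789613 0.         0.         0.         0.        ]
top [ 0.357 -0.058  0.945] [[0.03, 0.98, -0.17], [-1.0, 0.03, -0.01], [-0.01, 0.17, 0.98]] 545.300716969865 [0.01777046 0.         0.         0.         0.        ]
wrist [0.082 0.575 0.373] [[0.28, -0.91, -0.29], [0.96, 0.26, 0.09], [-0.0, -0.31, 0.95]] 365.502852335765 [0.01031804 0.         0.         0.         0.        ]
-0.0187 {'clock': 0.15, 'qpos': array([ 1.16997775e+00,  2.76445282e-01,  1.50581392e+00,  1.88291739e-05,
        1.36069441e+00, -1.21004711e-01]), 'qd': array([-1.90211774e-04, -2.46601736e-04, -1.87607200e-03, -1.63533862e-03,
        6.23482771e-05, -4.51575030e-04]), 'effort': array([ 2.82277048e-03, -4.17138934e+01, -2.46034706e+01, -9.85144766e-05,
        7.63477961e-03,  1.00724815e-06]), 'position': array([0.15865452, 0.55228588, 0.23065228]), 'ee_rot': array([-1.84431211e-04,  1.39452876e-01,  9.90228475e-01, -6.55070582e-04]), 'contact_force': array([-0.86262324,  0.18943099, -0.68205203]), 'moment': array([-0.06635197, -0.00012507, -0.00896916]), 'gripper_force': 0.0, 'width': 0.08534666515465095}
```

View pics/side0.png

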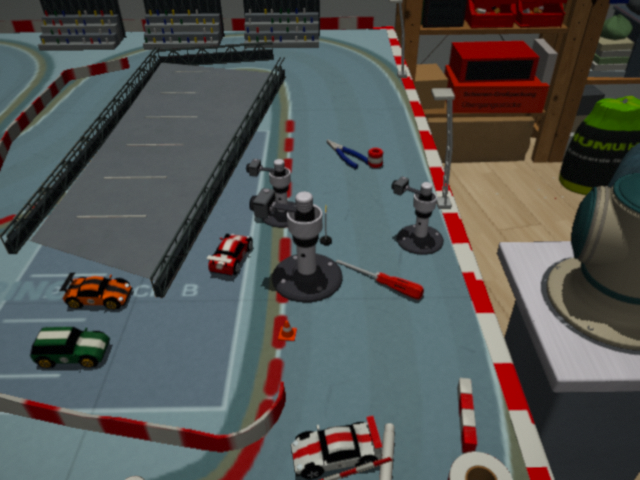

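View pics/top0.png

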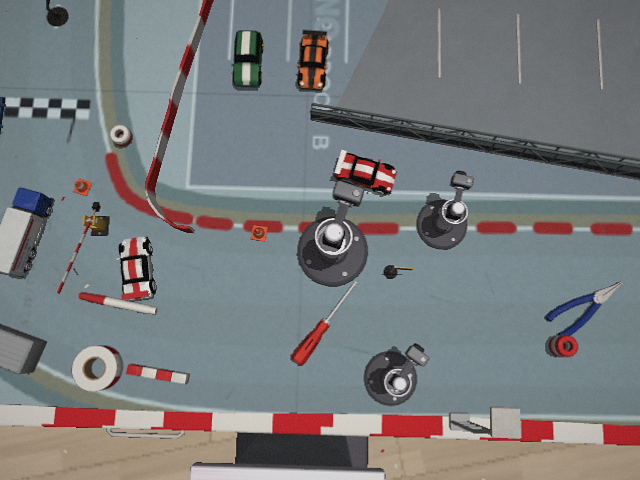

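The side view shows the largest stand with its knob at about (303,203), foot (307,277), and camera at (265,207). In the top view the knob is at (333,233), the cup ring around it, the camera at (348,192). Next I'll zoom in to measure.

```bash
python3 - <<'E'
from h import *
c=[]
for n,(x,y) in(("side",(240,180)),("top",(285,170))):
    i=get(n); f=i["frame"][y:y+120,x:x+100,::-1]
    g=cv2.cvtColor(f,cv2.COLOR_BGR2GRAY)
    for t in (150,180,200):
        k,_,st,ce=cv2.connectedComponentsWithStats((g>t).astype(np.uint8))
        print(n,t,[(s[:5]+[x,y,0,0,0],e.round(1)+[x,y]) for s,e in zip(st[1:],ce[1:]) if s[4]>40])
    c.append(cv2.resize(f,None,fx=4,fy=4,interpolation=cv2.INTER_CUBIC))
cv2.imwrite("pics/crop.png",np.hstack(c))
E
```

```text
side 150 [(array([297, 192,  14,   9, 106]), array([303.4, 195.8])), (array([241, 259,   9,  41, 117]), array([244.5, 279.5]))]
side 180 []
side 200 []
top 150 [(array([376, 171,   9,  10,  69]), array([380.3, 175.5])), (array([285, 187,  49,  13, 537]), array([308., 193.])), (array([363, 191,  22,   9, 120]), array([371.7, 196.3])), (array([315, 218,  38,  37, 516]), array([333.5, 236. ])), (array([285, 225,  13,   6,  67]), array([290.7, 227.8]))]
top 180 [(array([377, 171,   8,   9,  56]), array([380.5, 175.6])), (array([305, 190,  27,   2,  48]), array([319.3, 190.4])), (array([315, 218,  37,  37, 203]), array([333.9, 240.7])), (array([326, 224,  17,  16, 194]), array([334. , 231.6]))]
top 200 [(array([377, 172,   8,   8,  51]), array([380.7, 175.8])), (array([315, 222,  37,  33, 125]), array([336.9, 245.6])), (array([327, 225,  15,  14, 168]), array([333.7, 231.6]))]
```

View pics/crop.png

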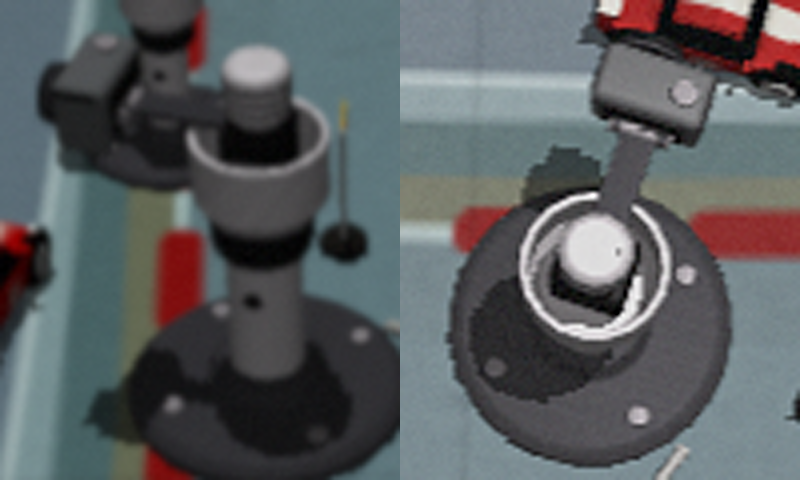

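The crop shows the knob top face at top view (334,232) and side view (304,196), the cup rim centre at top (333.5,236.5) and side (304.5,214), and the camera top face at top (348.5,190).

```bash
python3 - <<'E'
from h import *
s=get("side");t=get("top")
k,e=cross([ray(s,304,196.5),ray(t,334,232)]);print("knobtop",k,e)
r,e=cross([ray(s,304.5,214),ray(t,333.5,236.5)]);print("rim",r,e)
K=onz(t,334,232,.174); print(K,onz(t,333.5,236.5,.140),onz(t,332.8,252.5,.022))
print("edges",onz(t,326,232,.174),onz(t,342.5,232,.174))
C=onz(t,348.7,190,.162); d=C-K; print("cam",C,np.linalg.norm(d[:2]),np.degrees(np.arctan2(d[1],d[0])))
a,b=onz(t,285+237/4,170+130/4,.15),onz(t,285+219/4,170+50,.15);d=a-b;print("armdir",np.degrees(np.arctan2(d[1],d[0])))
# grip block lower edge direction
a,b=onz(t,285+150/4,170+285/4,.13),onz(t,285+215/4,170+310/4,.13);d=a-b;print("blk edge dir",np.degrees(np.arctan2(d[1],d[0])))
S=manip.get_state();print("toolR",rot(S["ee_rot"]).round(3))
E
```

```text
knobtop [ 0.51149327 -0.06496638  0.17038517] [np.float64(0.00018877407500196967), np.float64(0.00018877407500206451)]
rim [ 0.51153656 -0.06473647  0.13689072] [np.float64(0.00011648762373411038), np.float64(0.00011648762373405015)]
[ 0.51096521 -0.06494856  0.174     ] [ 0.51082602 -0.06469816  0.14      ] [ 0.50537871 -0.06525621  0.022     ]
edges [ 0.51064604 -0.0534261   0.174     ] [ 0.51130409 -0.07718795  0.174     ]
cam [ 0.57742615 -0.08524432  0.162     ] 0.06949082329269296 -16.981563021487045
armdir -12.742119456450451
blk edge dir 70.25410033737487
toolR [[-0.961  0.276 -0.   ]
 [ 0.276  0.961 -0.   ]
 [ 0.    -0.    -1.   ]]
```

Axis at about (0.511, -0.065), consistent with the knob and rim heights to about 3 mm. The arm heading is about -17°, so the tool is already aligned. I'll move over the stand at this height.

```bash
python3 -m pendant '[{"dx":-0.02,"dy":-0.02},{"dx":-0.026,"dy":-0.025},{"dx":-0.026,"dy":-0.025},{"dx":-0.026,"dy":-0.025},{"dx":-0.026,"dy":-0.025},{"dx":-0.026,"dy":-0.025},{"dx":-0.026,"dy":-0.025},{"dx":-0.026,"dy":-0.025},{"dx":-0.026,"dy":-0.025},{"dx":-0.026,"dy":-0.025},{"dx":-0.026,"dy":-0.025},{"dx":-0.026,"dy":-0.025}]'
python3 -m pendant '[{"dx":-0.026,"dy":-0.025},{"dx":-0.026,"dy":-0.025},{"dx":-0.026,"dy":-0.025},{"dx":-0.026,"dy":-0.025},{"dx":-0.026,"dy":-0.025},{"dx":-0.026,"dy":-0.025},{"dx":-0.02,"dy":-0.02},{"dx":-0.01,"dy":-0.01},{},{}]'
cat >> h.py <<'E'
def go(X,head=-17):
    s=manip.get_state(); Rm=rot(s["ee_rot"]); d=Rm.T@(np.array(X)-s["position"])
    y=np.array([-np.sin(np.radians(head)),np.cos(np.radians(head)),0])
    T=np.c_[np.cross(y,[0,0,-1]),y,[0,0,-1]]
    print("TCP",np.round(s["position"],4),"F",np.round(s["contact_force"],1),"w",round(s["width"],4),"shift mm",(d*1e3).round(1),"rotvec deg",np.degrees(R.from_matrix(Rm.T@T).as_rotvec()).round(2),"t",round(s["clock"],2))
E
python3 - <<'E'
from h import *
go([.511,-.065,.145])
w=get("wrist"); save(w,"pics/w1.png"); print(proj(w,[.511,-.065,.174]),proj(w,[.511,-.065,.14]))
E
```

```text
TCP [0.1588 0.5525 0.2311] F [-0.4 -0.5 -0.4] w 0.0855 shift mm [-509.1 -496.2   86.3] rotvec deg [-0.02 -0.    0.97] t 0.35
[-194.52364682  749.81866109] [-151.00383451  696.27383986]invalid input
invalid input
```

View pics/w1.png

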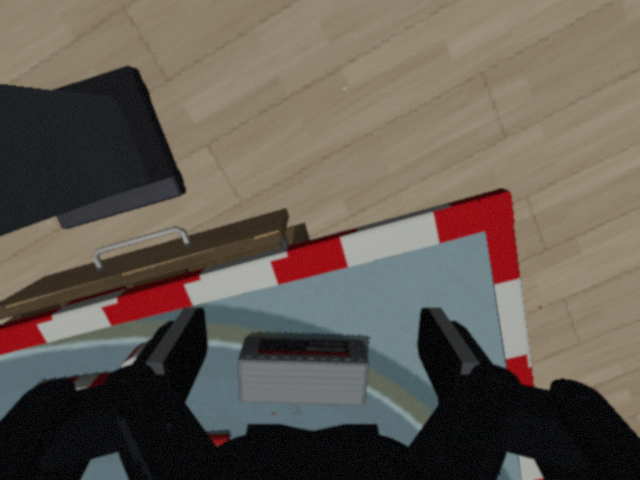

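The wrist picture shows the start place (the calls were refused), with the fingers at about (180,345) and (445,345). Rows probably need all keys.

```bash
python3 -m pendant '[{"dx":-0.02,"dy":-0.02,"dz":0,"rx":0,"ry":0,"rz":0.97,"hand":0.085},{"dx":-0.026,"dy":-0.025,"dz":0,"rx":0,"ry":0,"rz":0,"hand":0.085},{"dx":-0.026,"dy":-0.025,"dz":0,"rx":0,"ry":0,"rz":0,"hand":0.085},{"dx":-0.026,"dy":-0.025,"dz":0,"rx":0,"ry":0,"rz":0,"hand":0.085},{"dx":-0.026,"dy":-0.025,"dz":0,"rx":0,"ry":0,"rz":0,"hand":0.085},{"dx":-0.026,"dy":-0.025,"dz":0,"rx":0,"ry":0,"rz":0,"hand":0.085},{"dx":-0.026,"dy":-0.025,"dz":0,"rx":0,"ry":0,"rz":0,"hand":0.085},{"dx":-0.026,"dy":-0.025,"dz":0,"rx":0,"ry":0,"rz":0,"hand":0.085},{"dx":-0.026,"dy":-0.025,"dz":0,"rx":0,"ry":0,"rz":0,"hand":0.085},{"dx":-0.026,"dy":-0.025,"dz":0,"rx":0,"ry":0,"rz":0,"hand":0.085},{"dx":-0.026,"dy":-0.025,"dz":0,"rx":0,"ry":0,"rz":0,"hand":0.085},{"dx":-0.026,"dy":-0.025,"dz":0,"rx":0,"ry":0,"rz":0,"hand":0.085}]'
python3 -c "
from h import *
go([.511,-.065,.145])"
```

```text
clock: 1.4
position: [0.3661, 0.1797, 0.2316]
ee_rot: [0.0, 0.148, 0.989, 0.0]
contact_force: [1.3, 1.0, -0.3]
width: 0.0847
gripper_force: 0.0
TCP [0.3661 0.1797 0.2316] F [ 1.3  1.  -0.3] w 0.0847 shift mm [-210.  -191.8   86.7] rotvec deg [0.04 0.05 0.01] t 1.4
```

```bash
python3 -m pendant '[{"dx":-0.026,"dy":-0.024,"dz":0,"rx":0,"ry":0,"rz":0,"hand":0.085},{"dx":-0.026,"dy":-0.024,"dz":0,"rx":0,"ry":0,"rz":0,"hand":0.085},{"dx":-0.026,"dy":-0.024,"dz":0,"rx":0,"ry":0,"rz":0,"hand":0.085},{"dx":-0.026,"dy":-0.024,"dz":0,"rx":0,"ry":0,"rz":0,"hand":0.085},{"dx":-0.026,"dy":-0.024,"dz":0,"rx":0,"ry":0,"rz":0,"hand":0.085},{"dx":-0.026,"dy":-0.024,"dz":0,"rx":0,"ry":0,"rz":0,"hand":0.085},{"dx":-0.022,"dy":-0.02,"dz":0,"rx":0,"ry":0,"rz":0,"hand":0.085},{"dx":-0.016,"dy":-0.014,"dz":0,"rx":0,"ry":0,"rz":0,"hand":0.085},{"dx":-0.006,"dy":-0.005,"dz":0,"rx":0,"ry":0,"rz":0,"hand":0.085},{"dx":0,"dy":0,"dz":0,"rx":0,"ry":0,"rz":0,"hand":0.085},{"dx":0,"dy":0,"dz":0,"rx":0,"ry":0,"rz":0,"hand":0.085}]'
python3 - <<'E'
from h import *
go([.511,-.065,.145])
w=get("wrist"); save(w,"pics/w2.png"); print(proj(w,[.511,-.065,.174]),proj(w,[.511,-.065,.14]),proj(w,[.511+.065,-.065-.0199,.162]))
E
```

```text
clock: 2.32
position: [0.5027, -0.0515, 0.231]
ee_rot: [-0.001, 0.148, 0.989, 0.001]
contact_force: [-0.9, -0.2, 0.1]
width: 0.0845
gripper_force: 0.0
TCP [ 0.5027 -0.0515  0.231 ] F [-0.9 -0.2  0.1] w 0.0845 shift mm [-12.  -10.6  86. ] rotvec deg [ 0.05 -0.09 -0.03] t 2.32
[294.45052833 283.40862417] [296.70094417 262.59049693] [296.76950516 367.15566888]
```

View pics/w2.png

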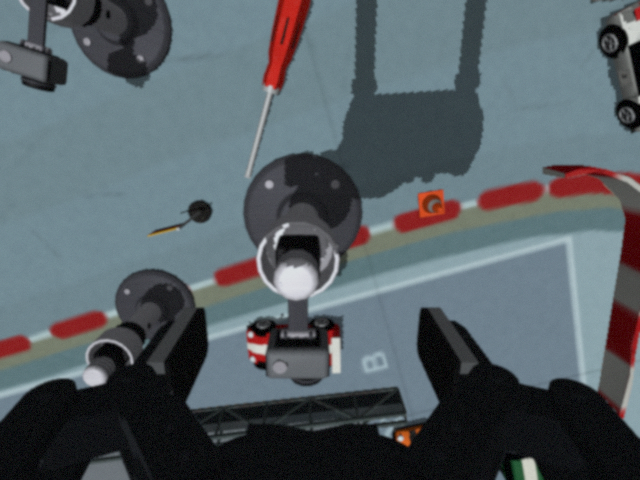

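The wrist view shows the knob at (296.5,281), the rim centre at (298.5,263) and the camera at (298,352). That agrees with the projections to about 1 mm. I'll centre and go down over the knob.

```bash
python3 -m pendant '[{"dx":-0.006,"dy":-0.005,"dz":0,"rx":0,"ry":0,"rz":0,"hand":0.085},{"dx":-0.006,"dy":-0.005,"dz":0,"rx":0,"ry":0,"rz":0,"hand":0.085},{"dx":0,"dy":0,"dz":0.015,"rx":0,"ry":0,"rz":0,"hand":0.085},{"dx":0,"dy":0,"dz":0.018,"rx":0,"ry":0,"rz":0,"hand":0.085},{"dx":0,"dy":0,"dz":0.018,"rx":0,"ry":0,"rz":0,"hand":0.08},{"dx":0,"dy":0,"dz":0.015,"rx":0,"ry":0,"rz":0,"hand":0.07},{"dx":0,"dy":0,"dz":0.012,"rx":0,"ry":0,"rz":0,"hand":0.06},{"dx":0,"dy":0,"dz":0.006,"rx":0,"ry":0,"rz":0,"hand":0.05},{"dx":0,"dy":0,"dz":0,"rx":0,"ry":0,"rz":0,"hand":0.045},{"dx":0,"dy":0,"dz":0,"rx":0,"ry":0,"rz":0,"hand":0.045},{"dx":0,"dy":0,"dz":0,"rx":0,"ry":0,"rz":0,"hand":0.045}]' 60
python3 - <<'E'
from h import *
go([.511,-.065,.145])
c=[]
for n,(x,y) in(("side",(240,130)),("top",(285,170))):
    i=get(n);c.append(cv2.resize(i["frame"][y:y+120,x:x+100,::-1],None,fx=4,fy=4,interpolation=cv2.INTER_CUBIC))
cv2.imwrite("pics/g1.png",np.hstack(c))
E
```

```text
clock: 3.28
position: [0.5127, -0.0654, 0.1482]
ee_rot: [0.001, 0.148, 0.989, -0.0]
contact_force: [0.2, -1.2, -0.3]
width: 0.045
gripper_force: 0.0
TCP [ 0.5127 -0.0654  0.1482] F [ 0.2 -1.2 -0.3] w 0.045 shift mm [ 1.7 -0.1  3.2] rotvec deg [0.01 0.11 0.01] t 3.28
```

View pics/g1.png

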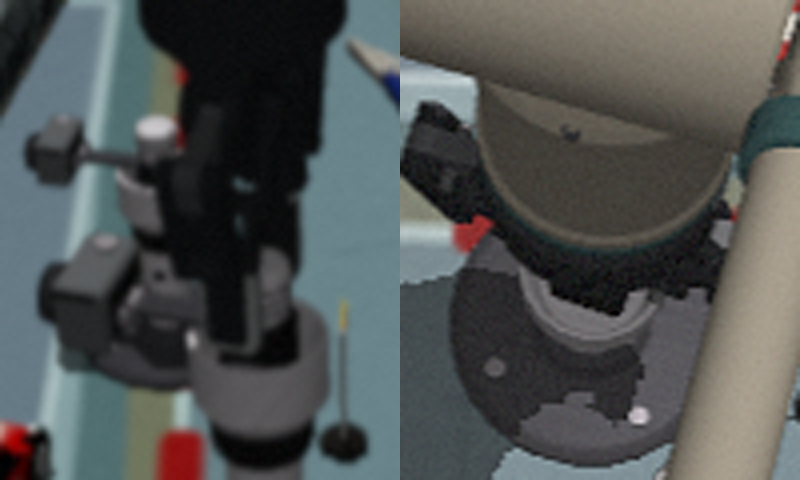

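The fingers straddle the knob just above the cup rim (side view, fingers around (225,310) in the crop), clear of the camera. I'll close and begin pulling.

```bash
python3 -m pendant '[{"dx":0.001,"dy":0,"dz":0.001,"rx":0,"ry":0,"rz":0,"hand":0.02},{"dx":0,"dy":0,"dz":0,"rx":0,"ry":0,"rz":0,"hand":0.015},{"dx":0,"dy":0,"dz":0,"rx":0,"ry":0,"rz":0,"hand":0.01},{"dx":0,"dy":0,"dz":0,"rx":0,"ry":0,"rz":0,"hand":0.01},{"dx":0,"dy":0,"dz":0,"rx":0,"ry":0,"rz":0,"hand":0.01},{"dx":0,"dy":0,"dz":0,"rx":0,"ry":0,"rz":0,"hand":0.01}]' 60
python3 -m pendant '[{"dx":0,"dy":0,"dz":-0.003,"rx":0,"ry":0,"rz":0,"hand":0.01},{"dx":0,"dy":0,"dz":-0.004,"rx":0,"ry":0,"rz":0,"hand":0.01},{"dx":0,"dy":0,"dz":-0.004,"rx":0,"ry":0,"rz":0,"hand":0.01},{"dx":0,"dy":0,"dz":-0.004,"rx":0,"ry":0,"rz":0,"hand":0.01},{"dx":0,"dy":0,"dz":-0.004,"rx":0,"ry":0,"rz":0,"hand":0.01},{"dx":0,"dy":0,"dz":-0.004,"rx":0,"ry":0,"rz":0,"hand":0.01},{"dx":0,"dy":0,"dz":-0.004,"rx":0,"ry":0,"rz":0,"hand":0.01},{"dx":0,"dy":0,"dz":-0.003,"rx":0,"ry":0,"rz":0,"hand":0.01},{"dx":0,"dy":0,"dz":0,"rx":0,"ry":0,"rz":0,"hand":0.01}]'
```

```text
clock: 3.88
position: [0.5113, -0.0646, 0.147]
ee_rot: [0.001, 0.148, 0.989, 0.0]
contact_force: [-1.4, 1.9, 5.0]
width: 0.0255
gripper_force: 59.0
clock: 4.63
position: [0.5112, -0.0647, 0.1772]
ee_rot: [0.0, 0.148, 0.989, 0.0]
contact_force: [3.1, 3.5, -4.0]
width: 0.0257
gripper_force: 59.8
```

```bash
python3 -m pendant '[{"dx":0,"dy":0,"dz":-0.003,"rx":0,"ry":0,"rz":0,"hand":0.01},{"dx":0,"dy":0,"dz":-0.003,"rx":0,"ry":0,"rz":0,"hand":0.01},{"dx":0,"dy":0,"dz":-0.002,"rx":0,"ry":0,"rz":0,"hand":0.01},{"dx":0,"dy":0,"dz":-0.001,"rx":0,"ry":0,"rz":0,"hand":0.01},{"dx":0,"dy":0,"dz":-0.001,"rx":0,"ry":0,"rz":0,"hand":0.01},{"dx":0,"dy":0,"dz":0,"rx":0,"ry":0,"rz":0,"hand":0.01}]'
python3 -m pendant '[{"dx":0,"dy":0,"dz":-0.001,"rx":0,"ry":0,"rz":0,"hand":0.01},{"dx":0,"dy":0,"dz":-0.001,"rx":0,"ry":0,"rz":0,"hand":0.01},{"dx":0,"dy":0,"dz":0,"rx":0,"ry":0,"rz":0,"hand":0.01}]'
```

```text
clock: 5.13
position: [0.5112, -0.0647, 0.1866]
ee_rot: [0.0, 0.148, 0.989, 0.0]
contact_force: [4.7, 3.2, -5.8]
width: 0.0257
gripper_force: 59.6
clock: 5.38
position: [0.5112, -0.0647, 0.1889]
ee_rot: [0.0, 0.148, 0.989, 0.0]
contact_force: [3.6, 4.2, -4.5]
width: 0.0253
gripper_force: 59.9
```

```bash
python3 -m pendant '[{"dx":0,"dy":0,"dz":-0.001,"rx":0,"ry":0,"rz":0,"hand":0.01},{"dx":0,"dy":0,"dz":0,"rx":0,"ry":0,"rz":0,"hand":0.01}]'
python3 -m pendant '[{"dx":0,"dy":0,"dz":-0.001,"rx":0,"ry":0,"rz":0,"hand":0.01},{"dx":0,"dy":0,"dz":0,"rx":0,"ry":0,"rz":0,"hand":0.01}]'
python3 - <<'E'
from h import *
i=get("side"); cv2.imwrite("pics/g2.png",cv2.resize(i["frame"][130:250,240:370,::-1],None,fx=5,fy=5,interpolation=cv2.INTER_CUBIC))
E
```

```text
clock: 5.55
position: [0.5112, -0.0647, 0.1898]
ee_rot: [0.0, 0.148, 0.989, 0.0]
contact_force: [4.3, 3.3, -4.5]
width: 0.0256
gripper_force: 59.9
clock: 5.72
position: [0.5112, -0.0647, 0.1907]
ee_rot: [0.0, 0.148, 0.989, 0.0]
contact_force: [4.1, 3.5, -4.5]
width: 0.0255
gripper_force: 59.9
```

View pics/g2.png

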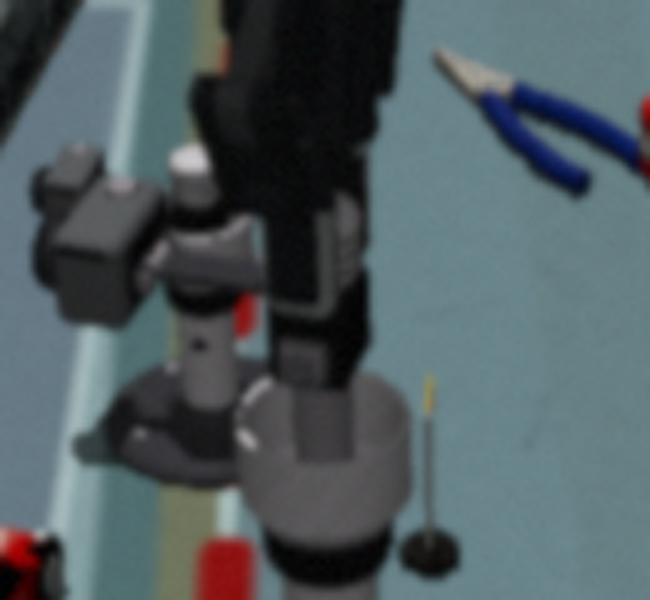

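The side view shows the grip block clear of the cup and the button visible at crop (303,360). The pull force is still only the spring's 4.5 N, so it hasn't caught yet. I'll continue.

```bash
python3 -m pendant '[{"dx":0,"dy":0,"dz":-0.001,"rx":0,"ry":0,"rz":0,"hand":0.01},{"dx":0,"dy":0,"dz":0,"rx":0,"ry":0,"rz":0,"hand":0.01}]'
python3 -m pendant '[{"dx":0,"dy":0,"dz":-0.0005,"rx":0,"ry":0,"rz":0,"hand":0.01},{"dx":0,"dy":0,"dz":0,"rx":0,"ry":0,"rz":0,"hand":0.01}]'
```

```text
clock: 5.93
position: [0.5112, -0.0646, 0.191]
ee_rot: [0.0, 0.148, 0.989, 0.0]
contact_force: [4.9, 3.7, -9.1]
width: 0.0255
gripper_force: 59.9
clock: 6.1
position: [0.5111, -0.0646, 0.1911]
ee_rot: [0.0, 0.148, 0.989, 0.0]
contact_force: [5.9, 3.0, -10.8]
width: 0.0258
gripper_force: 59.7
```

The force is rising and the mast has stopped at about 44 mm. I'll check that it also holds downward.

```bash
python3 -m pendant '[{"dx":0,"dy":0,"dz":0.002,"rx":0,"ry":0,"rz":0,"hand":0.01},{"dx":0,"dy":0,"dz":0.001,"rx":0,"ry":0,"rz":0,"hand":0.01},{"dx":0,"dy":0,"dz":0,"rx":0,"ry":0,"rz":0,"hand":0.01},{"dx":0,"dy":0,"dz":0,"rx":0,"ry":0,"rz":0,"hand":0.01}]'
```

```text
clock: 6.43
position: [0.5112, -0.0647, 0.1891]
ee_rot: [0.0, 0.148, 0.989, 0.0]
contact_force: [4.1, 3.3, -5.0]
width: 0.0258
gripper_force: 60.4
```

```bash
python3 -m pendant '[{"dx":0,"dy":0,"dz":0.0015,"rx":0,"ry":0,"rz":0,"hand":0.01},{"dx":0,"dy":0,"dz":0,"rx":0,"ry":0,"rz":0,"hand":0.01}]'
python3 -m pendant '[{"dx":0,"dy":0,"dz":0.001,"rx":0,"ry":0,"rz":0,"hand":0.01},{"dx":0,"dy":0,"dz":0,"rx":0,"ry":0,"rz":0,"hand":0.01}]'
python3 -m pendant '[{"dx":0,"dy":0,"dz":0.0005,"rx":0,"ry":0,"rz":0,"hand":0.01},{"dx":0,"dy":0,"dz":0,"rx":0,"ry":0,"rz":0,"hand":0.01}]'
```

```text
clock: 6.6
position: [0.5112, -0.0647, 0.1876]
ee_rot: [0.0, 0.148, 0.989, 0.0]
contact_force: [3.0, 3.4, -3.9]
width: 0.0262
gripper_force: 60.6
clock: 6.77
position: [0.5112, -0.0647, 0.1873]
ee_rot: [0.001, 0.148, 0.989, 0.0]
contact_force: [2.0, 4.1, 1.3]
width: 0.0252
gripper_force: 61.1
clock: 6.93
position: [0.5112, -0.0647, 0.187]
ee_rot: [0.001, 0.148, 0.989, 0.0]
contact_force: [0.6, 4.6, 5.0]
width: 0.026
gripper_force: 61.5
```

Caught both ways, with play between about 40 and 44 mm. Now I'll release the knob and lower to the button.

```bash
python3 -m pendant '[{"dx":0,"dy":0,"dz":0,"rx":0,"ry":0,"rz":0,"hand":0.06},{"dx":0,"dy":0,"dz":0,"rx":0,"ry":0,"rz":0,"hand":0.06},{"dx":0,"dy":0,"dz":0,"rx":0,"ry":0,"rz":0,"hand":0.06},{"dx":0,"dy":0,"dz":0.008,"rx":0,"ry":0,"rz":0,"hand":0.06},{"dx":0,"dy":0,"dz":0.008,"rx":0,"ry":0,"rz":0,"hand":0.06},{"dx":0,"dy":0,"dz":0.008,"rx":0,"ry":0,"rz":0,"hand":0.06},{"dx":0,"dy":0,"dz":0.008,"rx":0,"ry":0,"rz":0,"hand":0.06},{"dx":0,"dy":0,"dz":0.004,"rx":0,"ry":0,"rz":0,"hand":0.06},{"dx":0,"dy":0,"dz":0,"rx":0,"ry":0,"rz":0,"hand":0.06},{"dx":0,"dy":0,"dz":0,"rx":0,"ry":0,"rz":0,"hand":0.06}]'
python3 - <<'E'
from h import *
i=get("side"); cv2.imwrite("pics/g3.png",cv2.resize(i["frame"][130:250,240:370,::-1],None,fx=5,fy=5,interpolation=cv2.INTER_CUBIC))
go([.511,-.065,.149])
E
```

```text
clock: 7.77
position: [0.5108, -0.0649, 0.1493]
ee_rot: [-0.0, 0.148, 0.989, 0.0]
contact_force: [-0.2, -0.5, 0.1]
width: 0.0601
gripper_force: 0.0
TCP [ 0.5111 -0.065   0.1498] F [-0.1 -0.2  0.5] w 0.0602 shift mm [ 0.1 -0.   0.8] rotvec deg [0. 0. 0.] t 7.82
```

View pics/g3.png

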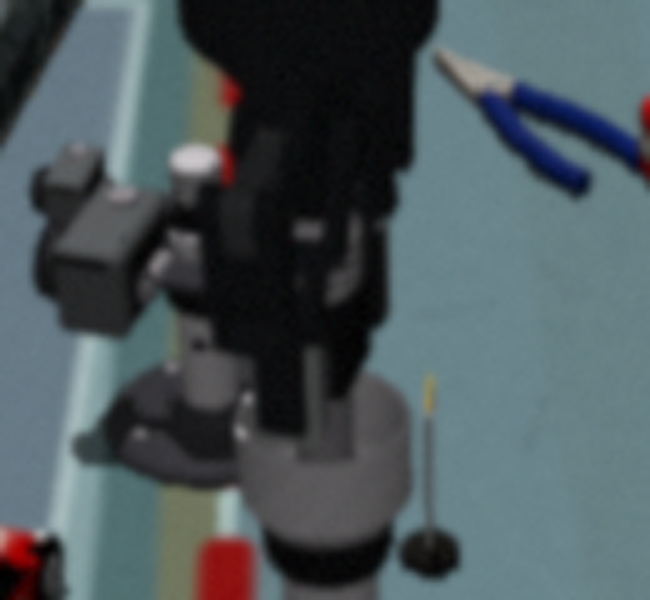

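The mast stays up (camera at crop (105,260)), and the fingers are either side of the grip block at button height. I'll squeeze.

```bash
python3 -m pendant '[{"dx":0,"dy":0,"dz":0,"rx":0,"ry":0,"rz":0,"hand":0.02},{"dx":0,"dy":0,"dz":0,"rx":0,"ry":0,"rz":0,"hand":0.015},{"dx":0,"dy":0,"dz":0,"rx":0,"ry":0,"rz":0,"hand":0.015},{"dx":0,"dy":0,"dz":0,"rx":0,"ry":0,"rz":0,"hand":0.015},{"dx":0,"dy":0,"dz":0,"rx":0,"ry":0,"rz":0,"hand":0.015},{"dx":0,"dy":0,"dz":0,"rx":0,"ry":0,"rz":0,"hand":0.015}]' 60
```

```text
clock: 8.32
position: [0.5115, -0.0647, 0.1495]
ee_rot: [0.001, 0.148, 0.989, 0.001]
contact_force: [3.5, 1.1, -5.2]
width: 0.0294
gripper_force: 63.3
```

```bash
python3 -m pendant '[{"dx":0,"dy":0,"dz":-0.003,"rx":0,"ry":0,"rz":0,"hand":0.015},{"dx":0,"dy":0,"dz":-0.003,"rx":0,"ry":0,"rz":0,"hand":0.015},{"dx":0,"dy":0,"dz":-0.004,"rx":0,"ry":0,"rz":0,"hand":0.015},{"dx":0,"dy":0,"dz":0,"rx":0,"ry":0,"rz":0,"hand":0.015}]'
python3 -m pendant '[{"dx":0,"dy":0,"dz":-0.003,"rx":0,"ry":0,"rz":0,"hand":0.015},{"dx":0,"dy":0,"dz":-0.004,"rx":0,"ry":0,"rz":0,"hand":0.015},{"dx":0,"dy":0,"dz":-0.004,"rx":0,"ry":0,"rz":0,"hand":0.015},{"dx":0,"dy":0,"dz":-0.004,"rx":0,"ry":0,"rz":0,"hand":0.015},{"dx":0,"dy":0,"dz":-0.004,"rx":0,"ry":0,"rz":0,"hand":0.015},{"dx":0,"dy":0,"dz":-0.004,"rx":0,"ry":0,"rz":0,"hand":0.015},{"dx":0,"dy":0,"dz":-0.003,"rx":0,"ry":0,"rz":0,"hand":0.015},{"dx":0,"dy":0,"dz":-0.002,"rx":0,"ry":0,"rz":0,"hand":0.015},{"dx":0,"dy":0,"dz":0,"rx":0,"ry":0,"rz":0,"hand":0.015},{"dx":0,"dy":0,"dz":0,"rx":0,"ry":0,"rz":0,"hand":0.015}]'
```

```text
clock: 8.65
position: [0.5115, -0.0647, 0.1606]
ee_rot: [0.001, 0.148, 0.989, 0.0]
contact_force: [3.6, 2.2, -4.3]
width: 0.0293
gripper_force: 63.4
clock: 9.48
position: [0.5115, -0.0647, 0.188]
ee_rot: [0.001, 0.148, 0.989, 0.0]
contact_force: [5.6, 2.1, -4.8]
width: 0.0299
gripper_force: 63.3
```

Sliding freely. Approaching the second stop.

```bash
python3 -m pendant '[{"dx":0,"dy":0,"dz":-0.001,"rx":0,"ry":0,"rz":0,"hand":0.015},{"dx":0,"dy":0,"dz":-0.001,"rx":0,"ry":0,"rz":0,"hand":0.015},{"dx":0,"dy":0,"dz":0,"rx":0,"ry":0,"rz":0,"hand":0.015}]'
python3 -m pendant '[{"dx":0,"dy":0,"dz":-0.001,"rx":0,"ry":0,"rz":0,"hand":0.015},{"dx":0,"dy":0,"dz":0,"rx":0,"ry":0,"rz":0,"hand":0.015}]'
python3 -m pendant '[{"dx":0,"dy":0,"dz":-0.001,"rx":0,"ry":0,"rz":0,"hand":0.015},{"dx":0,"dy":0,"dz":0,"rx":0,"ry":0,"rz":0,"hand":0.015}]'
```

```text
clock: 9.73
position: [0.5115, -0.0647, 0.1899]
ee_rot: [0.001, 0.148, 0.989, 0.0]
contact_force: [4.3, 2.1, -5.6]
width: 0.0288
gripper_force: 63.3
clock: 9.9
position: [0.5115, -0.0647, 0.1909]
ee_rot: [0.001, 0.148, 0.989, 0.0]
contact_force: [4.9, 2.0, -5.1]
width: 0.029
gripper_force: 63.3
clock: 10.07
position: [0.5115, -0.0647, 0.1919]
ee_rot: [0.001, 0.148, 0.989, 0.0]
contact_force: [5.3, 1.8, -5.8]
width: 0.0295
gripper_force: 63.3
```

```bash
python3 -m pendant '[{"dx":0,"dy":0,"dz":-0.001,"rx":0,"ry":0,"rz":0,"hand":0.015},{"dx":0,"dy":0,"dz":0,"rx":0,"ry":0,"rz":0,"hand":0.015}]'
python3 -m pendant '[{"dx":0,"dy":0,"dz":-0.001,"rx":0,"ry":0,"rz":0,"hand":0.015},{"dx":0,"dy":0,"dz":0,"rx":0,"ry":0,"rz":0,"hand":0.015},{"dx":0,"dy":0,"dz":0,"rx":0,"ry":0,"rz":0,"hand":0.015}]'
```

```text
clock: 10.23
position: [0.5115, -0.0647, 0.1929]
ee_rot: [0.001, 0.148, 0.989, 0.0]
contact_force: [5.5, 1.6, -5.5]
width: 0.029
gripper_force: 63.3
clock: 10.48
position: [0.5115, -0.0647, 0.1933]
ee_rot: [0.0, 0.148, 0.989, 0.0]
contact_force: [5.9, 1.5, -7.5]
width: 0.0291
gripper_force: 62.8
```

```bash
python3 -m pendant '[{"dx":0,"dy":0,"dz":-0.001,"rx":0,"ry":0,"rz":0,"hand":0.015},{"dx":0,"dy":0,"dz":0,"rx":0,"ry":0,"rz":0,"hand":0.015},{"dx":0,"dy":0,"dz":0,"rx":0,"ry":0,"rz":0,"hand":0.015},{"dx":0,"dy":0,"dz":0,"rx":0,"ry":0,"rz":0,"hand":0.015},{"dx":0,"dy":0,"dz":0,"rx":0,"ry":0,"rz":0,"hand":0.015},{"dx":0,"dy":0,"dz":0,"rx":0,"ry":0,"rz":0,"hand":0.015}]'
python3 - <<'E'
from h import *
i=get("side"); cv2.imwrite("pics/g4.png",cv2.resize(i["frame"][80:320,190:390,::-1],None,fx=2.5,fy=2.5,interpolation=cv2.INTER_CUBIC))
go([.5115,-.0647,.1915])
h=np.radians(-17)
for z in(.146+.016,.186+.016,.228+.016): print(z,proj(i,[.511+.068*np.cos(h),-.065+.068*np.sin(h),z])-[190,80])
E
```

```text
clock: 10.98
position: [0.5115, -0.0647, 0.1933]
ee_rot: [0.0, 0.148, 0.989, 0.0]
contact_force: [6.8, 1.9, -13.0]
width: 0.0293
gripper_force: 62.1
TCP [ 0.5114 -0.0647  0.1934] F [  7.3   1.4 -12.9] w 0.0295 shift mm [-0.1  0.   1.9] rotvec deg [ 0.05 -0.   -0.01] t 11.03
0.16199999999999998 [ 73.97726637 114.42923765]
0.202 [71.89688858 92.89283018]
0.244 [69.57220741 68.84533014]
```

View pics/g4.png

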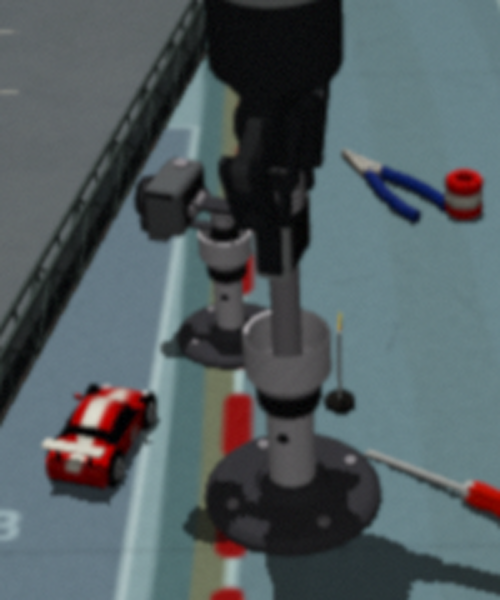

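The picture shows the camera top at crop (173,172), which is (69,69) unscaled. That matches the projection for full height, and the mast is firm against the stop at 13 N. The car, flag and screwdriver are undisturbed; handing in.

```bash
python3 -c "
from rig import manip
print(manip.sign_off())"
```

```text
the job is handed in; nothing more can be done
None
```

The mast was caught at its first stop, released with the button, and drawn up to its second stop; the gripper is still holding it there with about 13 N of pull, and the job is handed in (about 11 s of robot time).

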